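# Tip the solder reel into its pay-off cradle by pushing

### The job

The reel with solder wire wound on it stands upright in front of one bay of a two-bay cradle; an empty one stands in front of the other bay. Without picking anything up, push the solder reel over forwards so that it lies on its side in its bay, between the two guides with the low rib between its flanges, and push it fully home, until its rear flange is up against the rib. Leave the empty reel standing where it is and everything else alone.

Things in the scene. Friction and masses are not known exactly. Their poses are not given: they have to be found in the camera images.
- cradle: Fixed steel plate with two bays side by side. Origin on the bench (z = 0), midway between the bays, below the rib's front face. x points forward from apron into bays (the direction reels are pushed and tipped), y left, z up. Plate 3 mm thick, x = -126 to +76 mm, y = -110 to +110; flat apron for x < 0. Rib: a bar right across at x = 0 to 4 mm, 6 mm above the plate.
- bay_left (a point): Point on the plate's top, at the rib's front face, on the left bay's centre line (cradle y = +60 mm); axes as the cradle's. Each bay has two guides 8 mm thick, 14 mm above the plate, 78 mm apart inside, from x = -30 to +72 mm; the far ends of the bays are open.
- bay_right (a point): The same for the right bay (cradle y = -60 mm). A reel lying in a bay with the rib between its flanges rests on the plate by its flange rims, clear of the rib, and slides along the bay until its rear flange meets the rib's front face; its middle is then 32 mm beyond that face.
- solder_spool: The loose reel to be tipped: green flanges, wound with pale solder wire. 68 mm tall, flanges 66 mm across and 2 mm thick, winding 48 mm across, 0.3 to 0.55 kg. Stands upright on the apron in front of either bay, front of its foot 22 to 50 mm short of the rib, up to 8 mm off the bay's centre line. Origin: centre of its underside as first standing; z along its axis to the other flange.
- solder_spool_center (a point): Middle of the solder reel, on its axis, 34 mm from either end. Pushed forward at the rim of its top flange it tips about the front of its foot (it may slide first, at most until the foot meets the rib), and falls on by itself past about 45 degrees. Lying, it slides along its axis when pushed on the end face with about 5 N.
- empty_spool: The empty reel, to be left standing: green flanges 58 mm across, bare green core 27 mm thick, 62 mm tall, 0.04 kg, easily knocked. Stands on the apron in front of the other bay. Origin: centre of its underside; z up its axis; x, y arbitrary.
- tip_cleaner: Bystander, loose: the black tub with brass wool, 66 mm across and 37 high. Origin: centre of its underside. Leave it alone.
- heatshrink_box: Bystander, loose: the small brown carton, 55x85x30 mm lying flat. Origin: centre of its underside. Leave it alone.
- marker: Bystander, loose: the slim blue pen, 125 mm long and 12 mm thick, lying. Origin: centre of its underside. Leave it alone.
There are look-alikes about, which are no part of the job. Leave any orange look-alike of the solder_spool alone. Leave any purple look-alike of the empty_spool alone.

How it is judged:
By the outcome, as a careful person would: the job done as asked, in the order asked, and still so for the second after the job is handed in, with the robot touching nothing.
It also fails if it takes over 42 s, if anything falls off the work surface, if the arm or the gripper's body presses on something with over 40 N, if the wrist force passes 120 N, or if a joint passes its speed limit or range.

### The arm

A 7-joint arm with a two-finger parallel gripper is mounted at the origin on the work surface; the furniture and walls round the work are solid. World frame = base frame: x ahead of the robot, y to its left, z up, the work surface at z = 0. Lengths are in m, angles in rad, forces in N, time in s.
With the tool pointing down it reaches from about 0.4 to 0.85 m from the base axis. Payload 10.4 kg.
Tool frame: the origin (TCP) lies at the very end of the fingers, on their centre line; the grasp point (between the pads) lies 19 mm behind it (grip_point_offset is the distance from the TCP to the grasp point, in m); z points along the fingers, y is the line along which they close (so a half turn about z gives the same grasp; the last joint's range is limited). The gripper opens to 87 mm and grips with 3 to 60 N. Pads are 19 mm wide; open, the fingers measure 117 mm over their backs; the gripper's body (75 mm by 190 mm) begins 51 mm behind the grasp point.
Start: joints at [-1.266, 0.332, -0.065, 1.46, 0.022, 1.35, -0.088], TCP at [0.201, 0.592, 0.223] pointing down, gripper open.
Joint ranges: [-2.6, 2.6], [-0.5, 2.12], [-1.47, 1.34], [0.16, 2.42], [-1.27, 4.41], [0.06, 2.06], [-2.6, 2.6]. Speed limits (rad/s): [2.22, 2.22, 2.79, 2.79, 3.14, 3.14, 3.14].

### API

Orientations are given as a unit quaternion [x, y, z, w].
In Python, from bench import * gives the robot as it stands.
- The arm moves only by the tool play_rows, never from a script. Its argument "increments" is text: rows parted by semicolons, each of 7 numbers parted by spaces: the turn, a rotation vector about the tool's x, y, z in rad, then the shift along the tool's x, y, z in m, then the opening, from 0 (shut) to 1 (fully open). A call has 1 to 8 rows; each row is the pose to reach, as a shift and turn from the pose commanded when the call began, along the tool's axes at that moment; what a row does not reach only later rows make up. A row lasts 1/10 s, in which the tool goes at most 50 mm and 8.59 degrees, less where a joint would pass 70% of its speed; a pose out of reach is approached as far as the arm can. A call with a gripper value outside its range is refused whole. The fingers move at their own pace and stop on an object; "grip_force" is the grip in N (left out, the last holds). Time passes only in rows, so rows that repeat a pose let the fingers close. It gives the time, the measured TCP pose, the force, the opening and the grip force at its end, in the units of the state.
- read_state(): the state, without advancing time (a new reading comes with each control period).
- camera(name): name is "scene" or "top" or "wrist"; returns a dict with "color" (384x512x3 uint8, red, green, blue), "fx", "fy", "cx", "cy" (pixels), "camera_from_world" (4x4, takes a point from world to camera coordinates); the wrist camera has in their place "mount" (4x4, takes a point from camera to tool coordinates, whose origin is the TCP and whose axes are the flange's). Camera axes: x right, y down, z forward; pixel columns grow to the right and rows downward; lengths in m; the calibration is good to about 2 mm. The wrist camera is an equidistant fisheye: a pixel r from the principal point sees the ray r / f radians off the axis. A picture is of the moment at which its call begins: read the wrist's pose just before it. There is no depth.
- close_job(): hands the job in; it is judged then, once.
The state is a dict: "time": time; "joint_positions": joint angles; "joint_vel": joint speeds; "joint_torque": joint torques, N m; "ee_pos": TCP position; "eef_rot": TCP orientation; "ft_force": force on the tool from outside, world axes, zero at the start; "torque": the same for the moment, N m; "width": finger opening in m; "grip_force": force on a finger pad.
Only numpy, scipy, OpenCV 4.12 (cv2) and the standard library are available. Lean on these libraries where they do the work, as an engineer would, in place of code of your own. Each camera call takes 0.05 s, during which the arm holds its last target. There are 200 camera calls.

## Working session

There is one attempt and no reset: what is moved stays moved. The work goes in short steps, Python scripts to look and compute and a tool call to move; the robot and the scene stay as the last step left them, time stands still between calls to the robot, and variables do not carry over. Pictures are saved under pics/ and viewed, at most 10 in all, crops included, and the job is handed in when it is done.

Besides the shell and the picture viewer there is one more tool, called after "Request:" as a command line: name --argument value ..., lists and objects as JSON in quotes. play_rows: Moves the arm, as the interface text tells. Its arguments: {"type":"object","properties":{"increments":{"type":"string"},"grip_force":{"type":"number"}},"required":["increments"]}

```bash
mkdir -p pics; cat > h.py <<'E'
from bench import *
import numpy as np, cv2
def snap(n,f):
    c=camera(n); cv2.imwrite('pics/'+f,c['color'][:,:,::-1]); return c
def ray(c,u,v):
    T=np.linalg.inv(c['camera_from_world']); d=T[:3,:3]@np.array([(u-c['cx'])/c['fx'],(v-c['cy'])/c['fy'],1]); return T[:3,3],d
def atz(c,u,v,z):
    o,d=ray(c,u,v); return o+d*(z-o[2])/d[2]
def px(c,p):
    q=c['camera_from_world']@np.append(p,1); return np.array([c['fx']*q[0]/q[2]+c['cx'],c['fy']*q[1]/q[2]+c['cy']])
E
python3 - <<'E'
from h import *
import pickle
a=snap('scene','s0.png');b=snap('top','t0.png')
pickle.dump((a,b),open('c.pkl','wb'))
cv2.imwrite('pics/st.png',np.vstack([np.hstack([cv2.resize(a['color'],(400,300)),cv2.resize(b['color'],(400,300))])])[:,:,::-1])
s=read_state();print(s)
for c in(a,b):print(np.linalg.inv(c['camera_from_world']).round(3),c['fx'])
E
```

```text
{'time': 0.1, 'joint_positions': array([-1.26556448,  0.33277474, -0.06471879,  1.4608667 ,  0.02161463,
        1.34988328, -0.08849825]), 'joint_vel': array([-0.00126302, -0.00210426,  0.00160009, -0.00273794,  0.00136787,
       -0.00025449,  0.0020232 ]), 'joint_torque': array([ 2.25936121e-03, -6.24534702e+01,  2.52439070e-02, -3.90717494e+01,
       -6.12294255e-02,  3.65511782e-02,  9.65444701e-05]), 'ee_pos': array([0.20113064, 0.59138874, 0.22185026]), 'eef_rot': array([ 1.63162065e-01,  9.86599087e-01, -6.14115359e-04, -6.89028850e-05]), 'ft_force': array([0.2600461 , 0.41477266, 0.09601507]), 'torque': array([ 0.00310749, -0.00369294,  0.02415928]), 'grip_force': 0.0, 'width': 0.08730548496265611}
[[ 0.438 -0.416  0.797 -0.587]
 [-0.899 -0.208  0.386 -0.728]
 [ 0.005 -0.885 -0.465  0.639]
 [ 0.     0.     0.     1.   ]] 353.3107577713633
[[ 0.03  -0.983  0.183  0.227]
 [-1.    -0.031 -0.    -0.229]
 [ 0.006 -0.183 -0.983  1.251]
 [ 0.     0.     0.     1.   ]] 405.072619235456
```

View pics/t0.png

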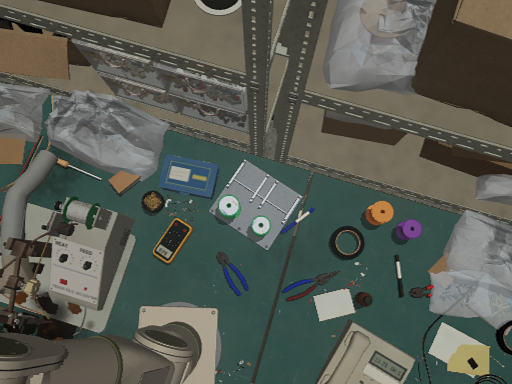

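View pics/s0.png

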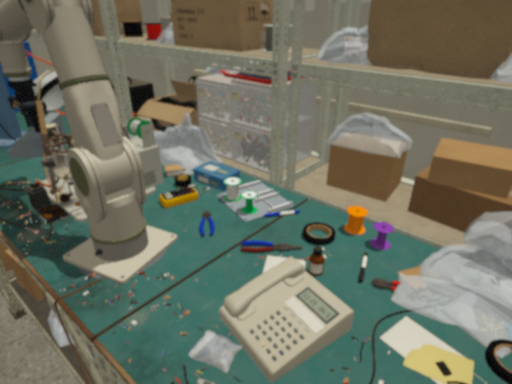

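The top view shows the cradle at about (255,205), with two reels at (229,206) and (260,226). In the scene view they are at (232,187) and (249,203). I'll enlarge both areas.

```bash
python3 - <<'E'
from h import *
import pickle
a,b=pickle.load(open('c.pkl','rb'))
A=a['color'][165:235,205:305];B=b['color'][150:255,200:320]
A=cv2.resize(A,None,fx=7.9,fy=7.9,interpolation=cv2.INTER_CUBIC);B=cv2.resize(B,None,fx=5.7,fy=5.7,interpolation=cv2.INTER_CUBIC)
cv2.imwrite('pics/A.png',A[:,:,::-1]);cv2.imwrite('pics/B.png',B[:,:,::-1]);print(A.shape,B.shape)
E
```

```text
(553, 790, 3) (598, 684, 3)
```

View pics/A.png

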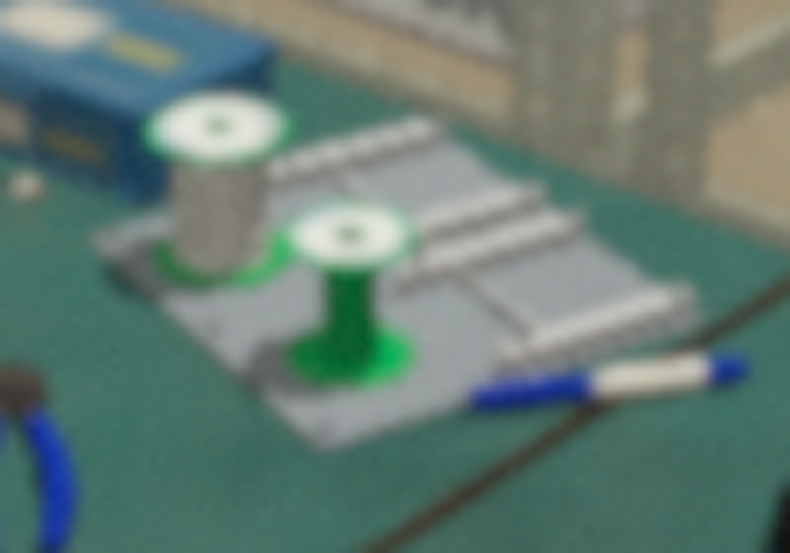

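View pics/B.png

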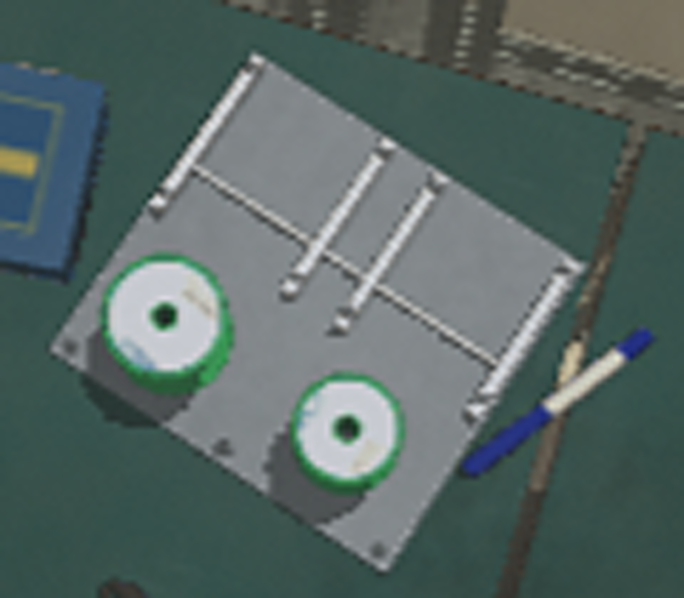

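The solder reel is in front of the left bay: its top-flange hub is at crop B (165,316), and the empty reel's is at (347,428). The plate corners in crop B are far-left (257,52), far-right (585,264), near-right (385,572) and near-left (50,350).

```bash
python3 - <<'E'
from h import *
import pickle
from scipy.optimize import least_squares
a,b=pickle.load(open('c.pkl','rb'))
fB=lambda p:(np.array(p)+.5)/5.7-.5+[200,150]
fA=lambda p:(np.array(p)+.5)/7.9-.5+[205,165]
K=[((76,110),(257,52)),((76,-110),(585,264)),((-126,-110),(385,572)),((-126,110),(50,350))]
W=[atz(b,*fB(q),.003)[:2] for _,q in K]
M=np.array([k for k,_ in K])/1000
def T(p,m): c,s=np.cos(p[2]),np.sin(p[2]);return p[:2]+np.array([[c,-s],[s,c]])@m
r=least_squares(lambda p:np.concatenate([T(p,m)-w for m,w in zip(M,W)]),[.55,-.2,-.5])
p=r.x;print('cradle',p,np.degrees(p[2]),(r.fun*1000).round(1))
c,s=np.cos(p[2]),np.sin(p[2]);R=np.array([[c,-s],[s,c]])
for n,qb,qa,z in(('solder',(165,316),(218,127),.071),('empty',(347,428),(351,235),.065)):
  for cam,q in((b,fB(qb)),(a,fA(qa))):
    w=atz(cam,*q,z)[:2];print(n,w.round(4),'cradle mm',(R.T@(w-p[:2])*1000).round(1))
print([ (R.T@(atz(a,*fA(q),.003)[:2]-p[:2])*1000).round(1) for q in((325,450),(92,240))])
E
```

```text
cradle [ 0.45278883 -0.23033722 -0.55396319] -31.739752775801758 [ 0.7  1.1 -0.3 -1.3 -0.8 -0.5  0.4  0.8]
solder [ 0.4131 -0.1383] cradle mm [-82.2  57.3]
solder [ 0.4098 -0.1396] cradle mm [-84.3  54.6]
empty [ 0.3585 -0.2342] cradle mm [-78.1 -52.8]
empty [ 0.354  -0.2373] cradle mm [-80.4 -57.9]
[array([-128.4, -115.9]), array([-129.4,  101.4])]
```

```bash
cat >> h.py <<'E'
from scipy.spatial.transform import Rotation as Ro
P=np.array([.4528,-.2303]);YAW=-.554
def c2w(x,y,z):
    c,s=np.cos(YAW),np.sin(YAW);return np.array([P[0]+c*x-s*y,P[1]+s*x+c*y,z])
def w2c(w):
    c,s=np.cos(YAW),np.sin(YAW);d=np.array(w)[:2]-P;return np.array([c*d[0]+s*d[1],-s*d[0]+c*d[1],w[2]])
def delta(*ts):
    s=read_state();R=Ro.from_quat(s['eef_rot'])
    z=np.array([0,0,-1.]);x=np.array([-np.cos(YAW),-np.sin(YAW),0]);G=Ro.from_matrix(np.array([x,np.cross(z,x),z]).T)
    print('turn',(R.inv()*G).as_rotvec().round(3),'tcp',s['ee_pos'].round(4),'cradle',w2c(s['ee_pos']).round(4))
    for t in ts: print(np.round(t,3),R.inv().apply(t-s['ee_pos']).round(4))
E
python3 -c "
from h import *
A=np.array
delta(A([.2,.59,.45]),A([.4,.4,.45]),A([.46,.15,.45]),A([.43,0,.4]),c2w(-.14,.0585,.2),c2w(-.14,.0585,.055))"
```

```text
turn [-0.001  0.     0.226] tcp [0.2011 0.5914 0.2219] cradle [-0.6463  0.5664  0.2219]
[0.2  0.59 0.45] [ 0.0006 -0.002  -0.2281]
[0.4  0.4  0.45] [-0.2499 -0.1175 -0.228 ]
[0.46 0.15 0.45] [-0.3872 -0.3348 -0.2277]
[0.43 0.   0.4 ] [-0.4071 -0.4864 -0.1775]
[ 0.365 -0.107  0.2  ] [-0.3795 -0.6085  0.0226]
[ 0.365 -0.107  0.055] [-0.3795 -0.6083  0.1676]
```

Request:
play_rows --increments "0 0 0 0 0 -0.05 0.3; 0 0 0 0 0 -0.10 0.3; 0 0 0 0 0 -0.15 0.3; 0 0 0 -0.02 -0.01 -0.19 0.3; 0 0 0.1 -0.06 -0.028 -0.2 0.3; 0 0 0.226 -0.1 -0.05 -0.2 0.3; 0 0 0.226 -0.145 -0.07 -0.2 0.3; 0 0 0.226 -0.19 -0.09 -0.2 0.3"

```text
time: 0.9
ee_pos: [0.3531, 0.4438, 0.4224]
eef_rot: [0.273, 0.962, -0.0, -0.0]
ft_force: [1.0, 1.1, -0.2]
width: 0.0316
grip_force: 0.0
```

```bash
python3 -c "
from h import *
A=np.array
print(read_state()['ft_force'],read_state()['joint_positions'])
delta(A([.46,.15,.42]),A([.43,0,.4]),c2w(-.14,.0585,.2))"
```

```text
[ 1.03201117  1.05575496 -0.18686187] [-1.04953721  0.17940287  0.08569025  1.23975992 -0.01554607  1.7232336
  0.04966563]
turn [-0. -0.  0.] tcp [0.3531 0.4438 0.4224] cradle [-0.4394  0.5208  0.4224]
[0.46 0.15 0.42] [-0.2454 -0.1937  0.0024]
[0.43 0.   0.4 ] [-0.2988 -0.3371  0.0224]
[ 0.365 -0.107  0.2  ] [-0.2993 -0.4624  0.2224]
```

Request:
play_rows --increments "0 0 0 -0.035 -0.028 0 0.3; 0 0 0 -0.07 -0.056 0 0.3; 0 0 0 -0.105 -0.084 0 0.3; 0 0 0 -0.14 -0.112 0 0.3; 0 0 0 -0.175 -0.14 0 0.3; 0 0 0 -0.21 -0.168 0 0.3; 0 0 0 -0.245 -0.194 0 0.3; 0 0 0 -0.262 -0.24 0 0.3"

```text
time: 1.7
ee_pos: [0.4497, 0.1019, 0.4213]
eef_rot: [0.274, 0.962, -0.001, -0.001]
ft_force: [0.8, -1.1, -0.3]
width: 0.0259
grip_force: 0.0
```

```bash
python3 -c "
from h import *
A=np.array
print(read_state()['ft_force'],read_state()['joint_positions'])
delta(A([.42,-.05,.35]),c2w(-.14,.0585,.2),c2w(-.14,.0585,.06))"
```

```text
[ 0.78322051 -1.10969293 -0.29363325] [-0.71488491 -0.08347934  0.36314868  1.50832746  0.03086494  1.71318949
  0.66796524]
turn [-0.002 -0.    -0.   ] tcp [0.4497 0.1019 0.4213] cradle [-0.1774  0.2809  0.4213]
[ 0.42 -0.05  0.35] [-0.0547 -0.1447  0.0715]
[ 0.365 -0.107  0.2  ] [-0.0375 -0.2219  0.2217]
[ 0.365 -0.107  0.06 ] [-0.0376 -0.2216  0.3617]
```

Request:
play_rows --increments "0 0 0 -0.008 -0.045 0.01 0.3; 0 0 0 -0.015 -0.09 0.02 0.3; 0 0 0 -0.022 -0.135 0.04 0.3; 0 0 0 -0.03 -0.18 0.06 0.3; 0 0 0 -0.037 -0.222 0.09 0.3; 0 0 0 -0.037 -0.222 0.14 0.3; 0 0 0 -0.037 -0.222 0.19 0.3; 0 0 0 -0.037 -0.222 0.23 0.3"

```text
time: 2.5
ee_pos: [0.3623, -0.1049, 0.1901]
eef_rot: [0.274, 0.962, 0.0, -0.0]
ft_force: [1.0, 0.4, -0.3]
width: 0.0263
grip_force: 0.0
```

```bash
python3 -c "
from h import *
A=np.array
print(read_state()['ft_force'],read_state()['joint_positions'])
delta(c2w(-.14,.0585,.2),c2w(-.14,.0585,.06))"
```

```text
[ 1.03069947  0.38646825 -0.32366976] [-0.56788234 -0.31911711  0.62068559  2.12366817  0.19013318  1.28592839
  0.99064616]
turn [ 0.001 -0.001 -0.001] tcp [ 0.3623 -0.1049  0.1901] cradle [-0.1429  0.059   0.1901]
[ 0.365 -0.107  0.2  ] [-0.0029 -0.0005 -0.0099]
[ 0.365 -0.107  0.06 ] [-0.003  -0.0006  0.1301]
```

Request:
play_rows --increments "0 0 0 0 0 0.04 0.3; 0 0 0 0 0 0.08 0.3; 0 0 0 0 0 0.11 0.3; 0 0 0 0 0 0.132 0.3; 0 0 0 0 0 0.132 0.3"

```text
time: 3.0
ee_pos: [0.3613, -0.1048, 0.0584]
eef_rot: [0.273, 0.962, -0.001, -0.002]
ft_force: [-0.3, -0.7, 0.2]
width: 0.0262
grip_force: 0.0
```

```bash
python3 -c "
from h import *
c=camera('top');cv2.imwrite('pics/t1.png',cv2.resize(c['color'][140:270,180:330],None,fx=4,fy=4,interpolation=cv2.INTER_CUBIC)[:,:,::-1])
c=camera('wrist');cv2.imwrite('pics/w1.png',c['color'][:,:,::-1])
print(read_state()['ft_force'],read_state()['joint_positions']);delta()
a=cv2.resize(cv2.imread('pics/w1.png'),(400,300));b=cv2.resize(cv2.imread('pics/t1.png'),(400,347));cv2.imwrite('pics/m1.png',np.hstack([b,cv2.copyMakeBorder(a,0,47,0,0,0)]))"
```

```text
[ 0.83295716 -0.7239543   0.49174819] [-0.60522086 -0.10527999  0.75347081  2.28242594  0.08992552  0.93875374
  1.10904198]
turn [-0.001 -0.     0.   ] tcp [ 0.3634 -0.105   0.0609] cradle [-0.142   0.0595  0.0609]
```

View pics/m1.png

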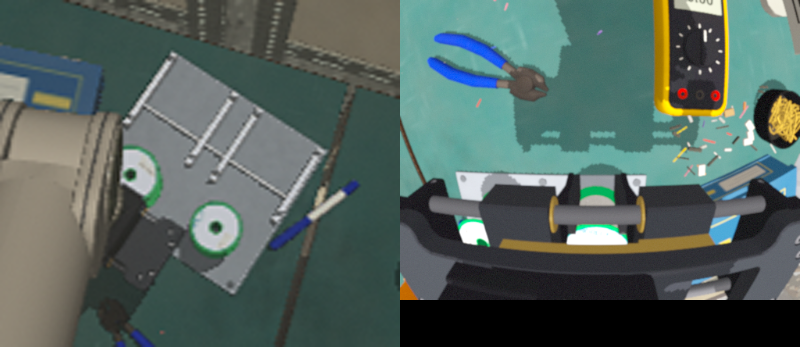

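The reel's rim is centred between the fingers: the wrist view has the rim at about column 597 and the gap at 572–625. I'll push until it's about 13° tipped, then look.

Request:
play_rows --increments "0 0 0 -0.01 0 0 0.3; 0 0 0 -0.018 0 0 0.3; 0 0 0 -0.024 0 0 0.3; 0 0 0 -0.029 0 0 0.3; 0 0 0 -0.034 0 0 0.3; 0 0 0 -0.039 0 0 0.3; 0 0 0 -0.042 0 0 0.3; 0 0 0 -0.042 0 0 0.3"

```text
time: 3.9
ee_pos: [0.3996, -0.1272, 0.0606]
eef_rot: [0.273, 0.962, -0.0, 0.0]
ft_force: [-1.1, 0.8, 0.3]
width: 0.0261
grip_force: 0.6
```

```bash
cat > look.py <<'E'
from h import *
import sys
r=lambda n,y0,y1,x0,x1:cv2.resize(camera(n)['color'][y0:y1,x0:x1],(400,300),interpolation=cv2.INTER_CUBIC)
m=np.hstack([r('scene',160,235,205,305),r('top',160,250,200,320)])
m=np.vstack([m,np.hstack([r('wrist',192,384,128,384),0*m[:,:400]])])
cv2.imwrite('pics/'+sys.argv[1],m[:,:,::-1]);s=read_state();print(s['ft_force'],s['joint_positions']);delta()
E
python3 look.py m2.png
```

```text
[-0.1883212  -0.42805719 -1.04185003] [-0.58972322  0.03283812  0.81375663  2.19404351 -0.02987554  0.92534532
  1.2587388 ]
turn [-0. -0.  0.] tcp [ 0.399  -0.1269  0.0604] cradle [-0.1001  0.0597  0.0604]
```

View pics/m2.png

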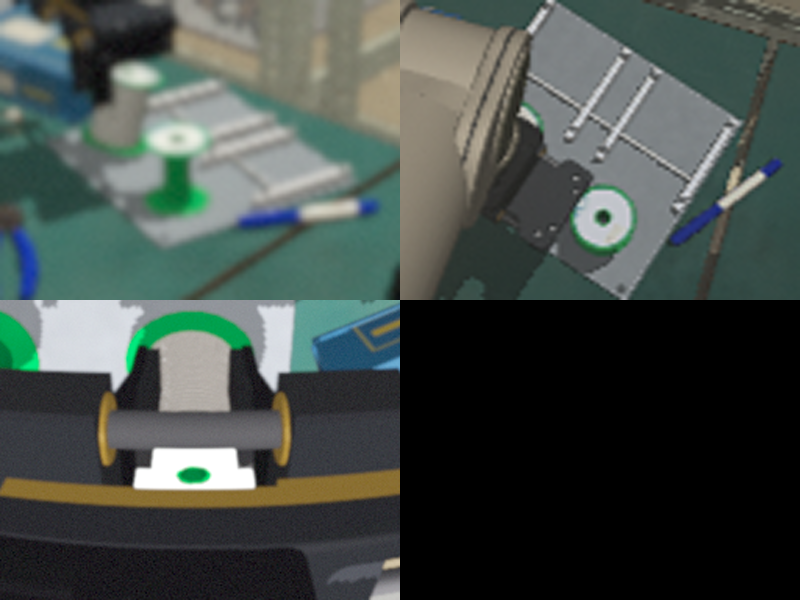

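The reel is tipping without sliding (scene panel, reel leaning at about (118,105)). The empty reel hasn't moved. I'll continue along the rim's arc.

Request:
play_rows --increments "0 0 0 -0.003 0 -0.01 0.3; 0 0 0 -0.008 0 -0.019 0.3; 0 0 0 -0.015 0 -0.023 0.3; 0 0 0 -0.023 0 -0.025 0.3; 0 0 0 -0.031 0 -0.026 0.3; 0 0 0 -0.039 0 -0.027 0.3; 0 0 0 -0.047 0 -0.027 0.3; 0 0 0 -0.054 0 -0.027 0.3"

```text
time: 4.85
ee_pos: [0.4457, -0.1558, 0.0873]
eef_rot: [0.273, 0.962, -0.0, -0.0]
ft_force: [-0.2, 0.6, 1.1]
width: 0.0264
grip_force: 0.0
```

Request:
play_rows --increments "0 0 0 -0.005 0 0 0.3; 0 0 0 -0.01 0 0 0.3; 0 0 0 -0.01 0 0 0.3; 0 0 0 -0.01 0 -0.02 0.3; 0 0 0 0.01 0 -0.03 0.3; 0 0 0 0.03 0 -0.03 0.3; 0 0 0 0.04 0 -0.03 0.3; 0 0 0 0.04 0 -0.03 0.3"

```text
time: 5.65
ee_pos: [0.4103, -0.1334, 0.1175]
eef_rot: [0.273, 0.962, 0.001, -0.0]
ft_force: [0.2, -0.0, 0.2]
width: 0.0263
grip_force: 0.0
```

```bash
python3 look.py m3.png
```

```text
[ 0.01778766 -0.74229553 -0.25338119] [-0.6112986  -0.04930908  0.82056194  2.10695392  0.04089575  1.06809523
  1.20599191]
turn [0. 0. 0.] tcp [ 0.4116 -0.1345  0.1177] cradle [-0.0855  0.0598  0.1177]
```

View pics/m3.png

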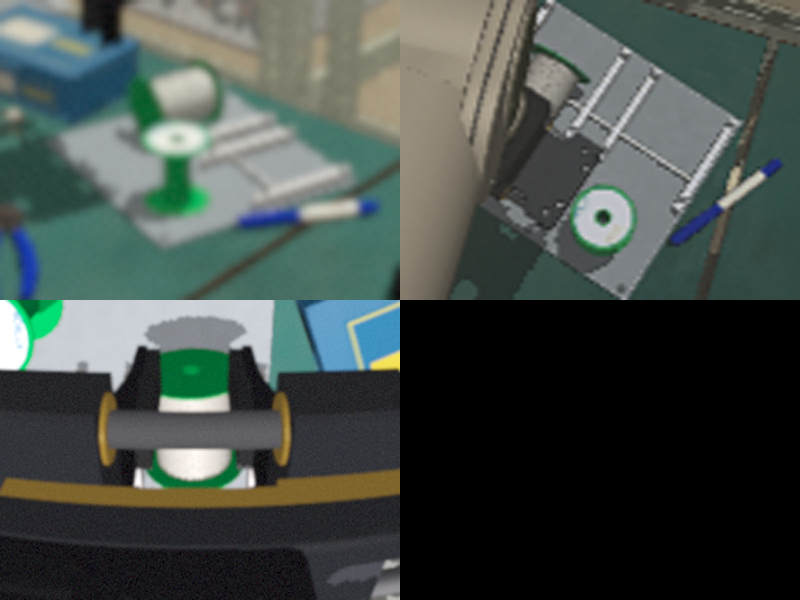

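The reel lies between the guides, over the rib, centred between the fingers. The empty reel is still standing. I'll lower the fingers behind it and push.

Request:
play_rows --increments "0 0 0 0.005 0 0.03 0.3; 0 0 0 0.005 0 0.06 0.3; 0 0 0 0.005 0 0.088 0.3; 0 0 0 -0.01 0 0.088 0.3; 0 0 0 -0.022 0 0.088 0.3; 0 0 0 -0.03 0 0.088 0.3; 0 0 0 -0.036 0 0.088 0.3; 0 0 0 -0.042 0 0.088 0.3"

```text
time: 6.6
ee_pos: [0.4466, -0.1564, 0.0293]
eef_rot: [0.273, 0.962, -0.0, -0.001]
ft_force: [-1.4, 1.7, 0.7]
width: 0.026
grip_force: 1.2
```

Request:
play_rows --increments "0 0 0 -0.004 0 0 0.3; 0 0 0 -0.008 0 0 0.3; 0 0 0 -0.012 0 0 0.3; 0 0 0 -0.016 0 0 0.3; 0 0 0 -0.02 0 0 0.3; 0 0 0 -0.023 0 0 0.3; 0 0 0 -0.025 0 0 0.3; 0 0 0 -0.026 0 0 0.3"

```text
time: 7.4
ee_pos: [0.4691, -0.1702, 0.0295]
eef_rot: [0.273, 0.962, -0.0, 0.0]
ft_force: [-1.6, 1.0, -0.3]
width: 0.0261
grip_force: 0.9
```

```bash
python3 -c "
from h import *
for i in range(2):
  camera('top');s=read_state();print(s['ft_force'])
delta()"
```

```text
[-1.35856186  1.01682977 -1.07080576]
[-1.10263319  0.56667934 -1.36284724]
turn [-0.  0.  0.] tcp [ 0.4691 -0.1702  0.0295] cradle [-0.0178  0.0597  0.0295]
```

Request:
play_rows --increments "0 0 0 -0.002 0 0 0.3; 0 0 0 -0.004 0 0 0.3; 0 0 0 -0.005 0 0 0.3"

```text
time: 7.8
ee_pos: [0.4734, -0.1727, 0.0295]
eef_rot: [0.273, 0.962, 0.0, 0.0]
ft_force: [-2.5, 2.1, 0.9]
width: 0.0259
grip_force: 1.3
```

Request:
play_rows --increments "0 0 0 -0.001 0 0 0.3; 0 0 0 -0.001 0 0 0.3"

```text
time: 8.0
ee_pos: [0.4737, -0.1729, 0.0295]
eef_rot: [0.273, 0.962, 0.0, -0.001]
ft_force: [-4.8, 2.6, 3.9]
width: 0.0261
grip_force: 2.7
```

Request:
play_rows --increments "0 0 0 -0.001 0 0 0.3; 0 0 0 -0.001 0 0 0.3"

```text
time: 8.2
ee_pos: [0.4738, -0.173, 0.0294]
eef_rot: [0.273, 0.962, 0.001, -0.002]
ft_force: [-8.2, 5.7, 8.5]
width: 0.026
grip_force: 5.2
```

It stalled at the expected place (tcp x ≈ -12 mm) with force rising, so the flange has met the rib. I'll back off and look.

Request:
play_rows --increments "0 0 0 0.003 0 0 0.3; 0 0 0 0.015 0 0 0.3; 0 0 0 0.035 0 0 0.3; 0 0 0 0.06 0 0 0.3; 0 0 0 0.06 0 -0.04 0.3; 0 0 0 0.06 0 -0.09 0.3; 0 0 0 0.06 0 -0.14 0.3; 0 0 0 0.06 0.03 -0.18 0.3"

```text
time: 9.0
ee_pos: [0.4387, -0.1196, 0.2124]
eef_rot: [0.276, 0.961, 0.001, 0.001]
ft_force: [1.0, 0.9, -0.4]
width: 0.0262
grip_force: 0.0
```

Request:
play_rows --increments "0 0 0 0.01 0.05 -0.01 0.3; 0 0 0 0.01 0.09 -0.02 0.3; 0 0 0 0.01 0.13 -0.04 0.3; 0 0 0 0.01 0.17 -0.05 0.3; 0 0 0 0.01 0.21 -0.05 0.3; 0 0 0 0.01 0.24 -0.05 0.3; 0 0 0 0.01 0.25 -0.05 0.3; 0 0 0 0.01 0.25 -0.05 0.3"

```text
time: 9.8
ee_pos: [0.5625, 0.1021, 0.259]
eef_rot: [0.273, 0.962, -0.001, 0.0]
ft_force: [0.3, -0.2, -0.5]
width: 0.0264
grip_force: 0.0
```

```bash
sed -i "s/np.hstack(\[r('wrist',192,384,128,384),0\*m\[:,:400\]\])/cv2.resize(camera('top')['color'][158:208,215:275],(800,600),interpolation=cv2.INTER_CUBIC)[:, :]/; s/m=np.vstack(\[m,\(.*\)\])/m2=\1/" look.py; cat >> look.py <<'E'
cv2.imwrite('pics/z.png',m2[:,:,::-1])
E
python3 look.py m4.png
```

```text
[-0.11145707  0.24135052  0.04489605] [-0.84007573  0.2168473   0.69062716  1.58448642 -0.13979839  1.39022754
  0.87882912]
turn [ 0.     0.    -0.002] tcp [0.5622 0.0993 0.2598] cradle [-0.0804  0.3379  0.2598]
```

View pics/m4.png

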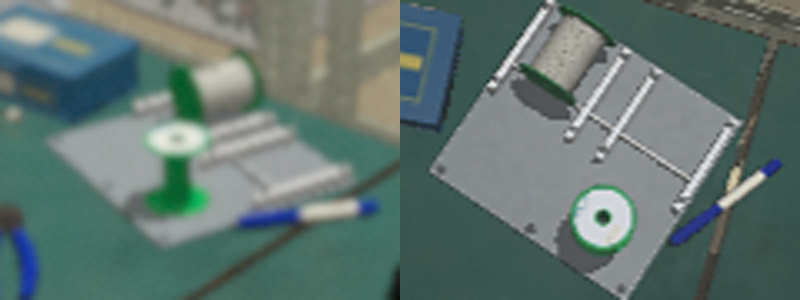

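View pics/z.png

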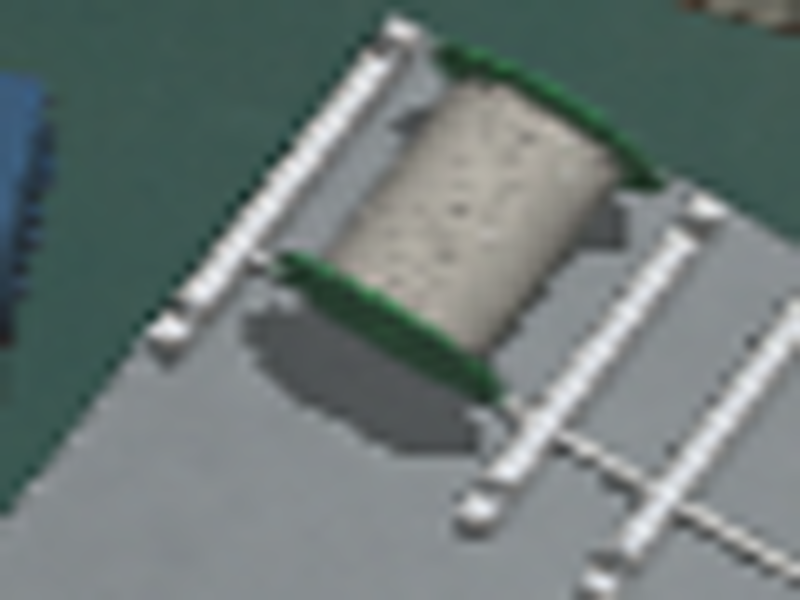

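The solder reel lies between the guides with its rear flange at the rib (crop, roughly (290,265) to (495,395)). The empty reel and marker haven't moved. I'm handing in.

```bash
python3 -c "
from bench import *
print(close_job())"
```

```text
the job is handed in; nothing more can be done
None
```

The solder reel is lying on its side in the left bay, between the guides and pushed home until its rear flange met the rib. The empty reel is still standing, nothing else in the last views had moved, and the job was handed in at about 10 s on the robot's clock.

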